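# Load a glue stick and feed it with the trigger

### The job

Load the blue glue gun: push the cream glue stick, long plain end first, through the yellow ring at the back of the gun until its red band is just short of the ring, and let go of it. Then feed it in with the gun: squeeze the orange trigger all the way against the grip and let it spring back, as often as needed, until the whole red band has gone inside the ring. Do not push the band in by hand, and leave the jar, screwdriver and wood blank as they are.

Things in the scene. Friction and masses are not known exactly. Their poses are not given: they have to be found in the camera images.
- gun: Blue glue gun on its side, fixed in a cradle. Origin on the bench under mid-barrel, z up. Barrel 42 mm thick along local y, axis 60 mm up: brass nozzle tip y = +116, yellow feed ring y = -84 mm. Level grip towards local -x: x = -16 to -121, y = -30 to -6, z = 45 to 75 mm; orange trigger on its +y side. Plywood base 12 mm thick, x = -125 to 45, y = -85 to 85 mm.
- feed_ring (a point): Centre of the yellow feed ring's mouth, 60 mm up; axes as the gun's: the stick goes in level along +y. Hole 16 mm wide, mouth flared to about 22 mm; ring about 30 mm over all; the bore behind is 18 mm wide, over 180 mm deep. A released stick sinks about 2 mm. A pawl inside lets the stick slide in but not back out.
- trigger (a joint): Angle of the orange trigger: 0 released, 0.42 rad squeezed to its stop; springs back by itself, needs about 3 to 10 N. Each full squeeze feeds a loaded stick about 15 mm farther in; the return leaves the stick where it is.
- trigger_pad (a point): Middle of the trigger blade, 42 mm from its hinge, 60 mm up, where a finger presses. Blade 66 mm long, 10 thick, 22 tall; released, this point is at (-63, 26, 60) mm in the gun's frame; a squeeze carries it about 17 mm towards local -y. Over trigger and grip together: 61 mm released, 44 mm squeezed.
- stick: Cream glue stick, 12 mm diameter, 200 mm long, 22 g. Origin at its middle on its axis; axis is local y: long plain front end (goes in first) y = +100, tail y = -100 mm. It may roll about its axis. Starts level in the notches of the dark wooden rest, axis 31 mm above the bench.
- band (a point): Middle of the 10 mm wide red band round the stick, at y = -25 mm on the stick: 125 mm behind the front end, 75 mm ahead of the tail. Grip the stick behind the band to load it.
- rest: Dark wooden rest, fixed. Origin on the bench under about the stick's starting middle, y along the stick. Base 50 x 120 mm, 8 mm thick (y = -42 to 78 mm); two notched blocks, each 14 mm long, at y = -18 and 55 mm, 35 mm high, 40 mm wide.
- jar: Bystander: closed jar with a white lid and brown label, 56 mm wide, 75 mm tall; origin under its middle.
- screwdriver: Bystander: wooden-handled screwdriver, 200 mm long, lying on the bench.
- blank: Bystander: pale wood block 75 x 45 x 24 mm; origin under its middle.
Things that resemble listed ones, but are neither listed nor needed, are in the scene too. What is shaped like the stick but green or pink is not meant.

How it is judged:
By the outcome, as a careful person would: the job done as asked, in the order asked, and still so for the second after the job is handed in, with the robot touching nothing.
It also fails if it takes over 61 s, if anything falls off the work surface, if the arm or the gripper's body presses on something with over 40 N, if the wrist force passes 120 N, or if a joint passes its speed limit or range.

### The arm

A 7-joint arm with a two-finger parallel gripper is mounted at the origin on the work surface. World frame = base frame: x ahead of the robot, y to its left, z up, the work surface at z = 0. Lengths are in m, angles in rad, forces in N, time in s.
With the tool pointing down it reaches from about 0.425 to 0.8 m from the base axis. Payload 8.3 kg.
Tool frame: the origin (TCP) lies midway between the tips of the shut fingers; the grasp point (between the pads) lies 19 mm behind it; z points along the fingers, y is the line along which they close (so a half turn about z gives the same grasp; the last joint's range is limited). The gripper opens to 85 mm and grips with 20 to 120 N. Pads are 22 mm wide; open, the fingers measure 114 mm over their backs; the gripper's body (76 mm by 85 mm) begins 54 mm behind the grasp point. The pads swing forward as they close: fully open they stand 13 mm farther back than shut.
Start: joints at [-1.203, 0.383, 0.016, 1.37, -0.006, 1.388, -0.046], TCP at [0.261, 0.568, 0.231] pointing down, gripper open.
Joint ranges: [-2.95, 2.95], [-0.25, 2.06], [-1.52, 1.56], [0.18, 2.33], [-1.44, 4.58], [0.02, 2.06], [-3.01, 3.01]. Speed limits (rad/s): [2.39, 2.39, 3.01, 3.01, 3.14, 3.14, 3.14].

### API

Orientations are given as a unit quaternion [x, y, z, w].
In Python, from rig import monitor, optics, workorder gives the robot as it stands.
- The arm moves only by the tool move_arm, never from a script. Its argument "deltas" is a list of rows, each a list of 3 entries, a list of its own where there are three numbers: the turn, a rotation vector about the tool's x, y, z in units of 360 degrees (1.0 is 360 degrees), then the shift along the tool's x, y, z in units of 120 mm (1.0 is 120 mm), then the opening, from 0 (shut) to 1 (fully open). In form: [[[rx, ry, rz], [tx, ty, tz], grip], ...]. A call has exactly 8 rows; each row shifts and turns the commanded pose from where the row before left it, along the tool's axes as they then stand; what a row does not reach is not made up. A row lasts 1/12 s, in which the tool goes at most 41.7 mm and 7.16 degrees, less where a joint would pass 70% of its speed; a pose out of reach is approached as far as the arm can. A call with a number of a shift or a turn outside -1 to 1 is refused whole. A call with a gripper value outside its range is refused whole. The fingers move at their own pace and stop on an object; the grip force is fixed at half the most. Time passes only in rows, so rows that do not move let the fingers close, or fill a call up. It gives the time, the measured TCP pose, the force, the opening and the grip force at its end, in the units of the state.
- monitor.get_state(): the state, without advancing time (a new reading comes with each control period).
- optics.capture(name): name is "scene" or "top" or "wrist"; returns a dict with "pixels" (420x560x3 uint8, blue, green, red), "vertical_fov" (degrees; the focal length in pixels is half the picture's height over the tangent of half this angle, whatever the lens; pixels are square), "cx", "cy" (the principal point, pixels), "T" (4x4, takes a point from camera to world coordinates); the wrist camera has in their place "hand_eye" (4x4, takes a point from camera to tool coordinates, whose origin is the TCP and whose axes are the flange's). Camera axes: x right, y down, z forward; pixel columns grow to the right and rows downward; lengths in m; the calibration is good to about 2 mm. The wrist camera is an equidistant fisheye: a pixel r from the principal point sees the ray r / f radians off the axis. A picture is of the moment at which its call begins: read the wrist's pose just before it. There is no depth.
- workorder.close_job(): hands the job in; it is judged then, once.
The state is a dict: "time": time; "qpos": joint angles; "qvel": joint speeds; "effort": joint torques, N m; "tool_pos": TCP position; "tcp_rot": TCP orientation; "contact_force": force on the tool from outside, world axes, zero at the start; "moment": the same for the moment, N m; "grip_width": opening from 0.0 (shut) to 1.0 (fully open); "gripper_force": force on a finger pad.
Only numpy, scipy, OpenCV 4.12 (cv2) and the standard library are available. Lean on these libraries where they do the work, as an engineer would, in place of code of your own. Each camera call takes 0.05 s, during which the arm holds its last target. There are 200 camera calls.

## Working session

There is one attempt and no reset: what is moved stays moved. The work goes in short steps, Python scripts to look and compute and a tool call to move; the robot and the scene stay as the last step left them, time stands still between calls to the robot, and variables do not carry over. Pictures are saved under pics/ and viewed, at most 10 in all, crops included, and the job is handed in when it is done.

Besides the shell and the picture viewer there is one more tool, called after "Emit:" as name(argument=value, ...), one argument or row to a line, values as JSON. move_arm: Moves the arm, as the interface text tells. Shifts and turns lie within -1 to 1; 1 stands for 120 mm of shift or 360 degrees of turn. Its arguments: {"type":"object","properties":{"deltas":{"type":"array","items":{"type":"array"}}},"required":["deltas"]}

```bash
mkdir -p pics; python3 - <<'E'
from rig import monitor, optics
import cv2, numpy as np, pickle
d={}
for n in("scene","top","wrist"):
    c=optics.capture(n); d[n]=c; cv2.imwrite(f"pics/{n}0.png",c["pixels"])
    print(n,{k:(np.round(v,4).tolist() if not np.isscalar(v) else v) for k,v in c.items() if k!="pixels"})
pickle.dump(d,open("caps.pkl","wb"))
s=monitor.get_state();print(s)
E
```

```text
scene {'vertical_fov': 47.43846339521687, 'cx': 279.3062681184471, 'cy': 204.40258818910442, 'T': [[-0.8174, 0.4166, -0.3979, 0.9286], [0.576, 0.5952, -0.5603, 0.5623], [0.0034, -0.6872, -0.7265, 0.803], [0.0, 0.0, 0.0, 1.0]]}
top {'vertical_fov': 43.91680615434336, 'cx': 273.6820360771813, 'cy': 202.56014018114507, 'T': [[0.0199, -0.989, 0.1463, 0.3305], [-0.9998, -0.0195, 0.0048, -0.002], [-0.0019, -0.1464, -0.9892, 1.297], [0.0, 0.0, 0.0, 1.0]]}
wrist {'vertical_fov': 65.70646984690485, 'cx': 280.10704847370687, 'cy': 205.82764152197723, 'hand_eye': [[0.0, -0.9448, -0.3275, 0.0856], [1.0, 0.0003, -0.0006, 0.0006], [0.0007, -0.3275, 0.9448, -0.1429], [0.0, 0.0, 0.0, 1.0]]}
{'time': 0.15, 'qpos': array([-1.20289973,  0.38408764,  0.01638249,  1.37090493, -0.00631424,
        1.38819888, -0.04647157]), 'qvel': array([ 0.00088734, -0.00195595,  0.0002171 , -0.00272191,  0.00081536,
        0.00076001, -0.00091053]), 'effort': array([ 2.29799829e-03, -6.28157473e+01,  8.45934022e-01, -3.72164226e+01,
        1.67917687e-02,  1.09433508e-02,  7.23207734e-06]), 'tool_pos': array([0.26079628, 0.56756031, 0.2304856 ]), 'tcp_rot': array([ 2.13695825e-01,  9.76899940e-01, -7.57517031e-04, -1.64149768e-04]), 'contact_force': array([-0.44818657, -1.21076154, -0.33738139]), 'moment': array([-0.04657326, -0.02090206, -0.00929238]), 'gripper_force': 0.0, 'grip_width': 1.0005462124026614}
```

View pics/scene0.png

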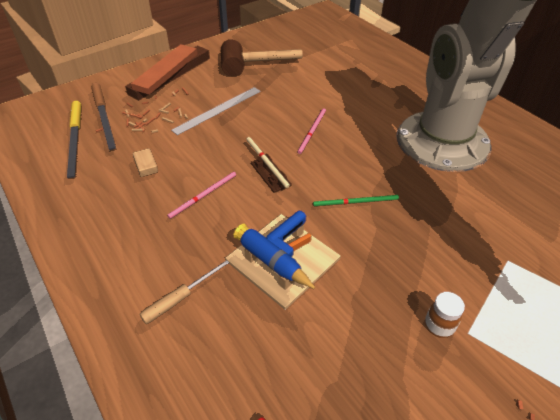

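View pics/top0.png

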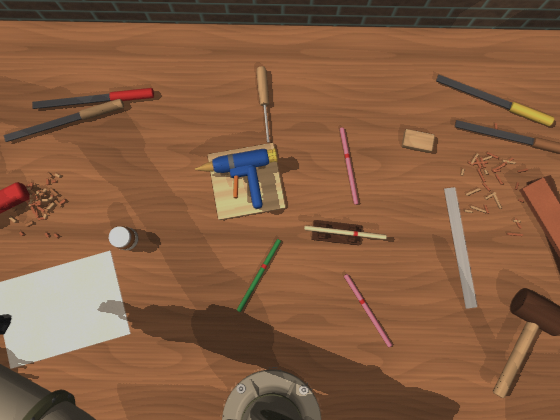

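The cream stick lies on the dark rest: top view (304,228) to (386,238), band near (355,234). The look-alikes are green (260,275) and pink (349,165 and 368,310). Only the cream one on the rest fits. The gun's ring is at about (272,157) and its nozzle at (197,168). I'll confirm with one enlarged crop.

```bash
python3 - <<'E'
import cv2,pickle
d=pickle.load(open("caps.pkl","rb"))
p=d["top"]["pixels"][140:250,190:395]
cv2.imwrite("pics/crop_top.png",cv2.resize(p,None,fx=3.9,fy=3.9,interpolation=cv2.INTER_CUBIC))
E
```

```text
(no output)
```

View pics/crop_top.png

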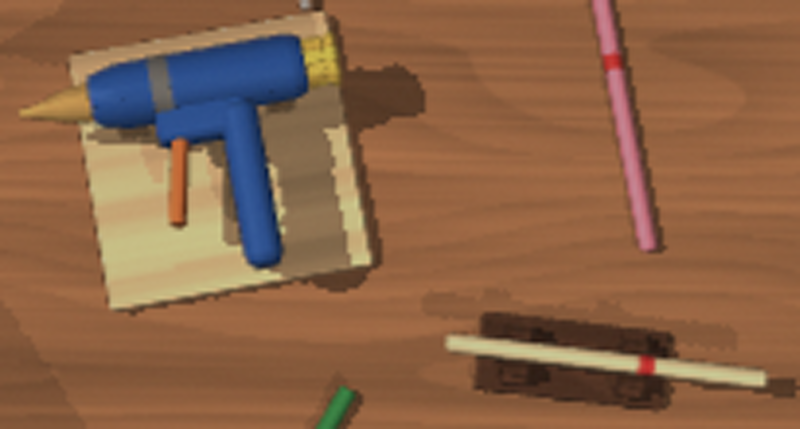

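The crop confirms it: cream stick with its front end at crop (447,342), tail at (765,379) and band at (647,364). In the gun, the nozzle tip is at (20,113) and the ring mouth at about (339,58). The plate corners are at (70,58), (327,12), (378,263) and (112,310).

```bash
cat > h.py <<'E'
import numpy as np, cv2
from scipy.optimize import least_squares
from scipy.spatial.transform import Rotation as R
def foc(c): return c["pixels"].shape[0]/2/np.tan(np.radians(c["vertical_fov"]/2))
def proj(c,P):
    T=np.linalg.inv(c["T"]); p=np.atleast_2d(P)@T[:3,:3].T+T[:3,3]
    return p[:,:2]/p[:,2:]*foc(c)+[c["cx"],c["cy"]]
def unproj(c,uv,z):
    uv=np.atleast_2d(uv).astype(float); r=np.c_[(uv-[c["cx"],c["cy"]])/foc(c),np.ones(len(uv))]@c["T"][:3,:3].T
    o=c["T"][:3,3]; return o+r*((z-o[2])/r[:,2])[:,None]
def gun2w(g,P):
    P=np.atleast_2d(P)/1000.; c,s=np.cos(g[2]),np.sin(g[2])
    return np.c_[g[0]+c*P[:,0]-s*P[:,1], g[1]+s*P[:,0]+c*P[:,1], P[:,2]]
E
cat > m1.py <<'E'
import pickle
from h import *
d=pickle.load(open("caps.pkl","rb")); t=d["top"]; s=d["scene"]
cr=lambda a:np.array(a)/3.9+[190,140]-.37
st=cr([(447,342),(765,379),(647,364)])
P=unproj(t,st,.031); print("stick front,tail,band",P.round(4)); print("len",np.linalg.norm(P[0]-P[1]),"band from front",np.linalg.norm(P[0]-P[2]))
print("in scene (exp 248,140 / 288,186 / 263,155)",proj(s,P).round(1).tolist())
loc=[(45,85,12),(45,-85,12),(-125,-85,12),(-125,85,12),(0,116,60)]
uv=cr([(70,58),(327,12),(378,263),(112,310),(20,113)])
r=least_squares(lambda g:(proj(t,gun2w(g,loc))-uv).ravel(),[.6,.05,0])
print("gun",r.x,"resid px",r.fun.round(1))
print("scene tip/ring/grip",proj(s,gun2w(r.x,[(0,116,60),(0,-84,60),(-121,-18,60)])).round(1).tolist())
print("ring w",gun2w(r.x,[(0,-84,60)]),"pad",gun2w(r.x,[(-63,26,60)]))
hsv=cv2.cvtColor(t["pixels"],cv2.COLOR_BGR2HSV)
E
python3 m1.py
```

```text
stick front,tail,band [[ 0.4582 -0.0716  0.031 ]
 [ 0.4389 -0.2702  0.031 ]
 [ 0.4468 -0.1966  0.031 ]]
len 0.19946510482311222 band from front 0.12551604667579316
in scene (exp 248,140 / 288,186 / 263,155) [[286.5, 185.9], [247.3, 138.3], [260.6, 154.9]]
gun [0.61467531 0.08192245 0.20049705] resid px [-0.1 -0.7  0.1 -0.6 -0.7  0.3  0.2  0.4  0.6  0.6]
scene tip/ring/grip [[312.8, 287.0], [238.2, 229.9], [301.8, 214.5]]
ring w [[ 6.31404450e-01 -3.94836219e-04  6.00000000e-02]] pad [[0.54775928 0.09485476 0.06      ]]
```

```bash
cat >> h.py <<'E'
def down(yaw):  # tool pointing down, tool y at world angle yaw
    c,s=np.cos(yaw),np.sin(yaw); return np.array([[-s,c,0],[c,s,0],[0,0,-1.]])
def plan(wps,start=None,grip=1.0,dec=3):
    """wps: (x,y,z,yaw,nrows[,grip]); prints rows, from the measured pose or a given (p,R)"""
    from rig import monitor
    if start is None:
        s=monitor.get_state(); p=np.array(s["tool_pos"]); Q=R.from_quat(s["tcp_rot"])
    else: p,Q=np.array(start[0]),R.from_matrix(start[1])
    rows=[]
    for w in wps:
        g=w[5] if len(w)>5 else grip; n=w[4]; T=R.from_matrix(down(w[3])); p0,Q0=p.copy(),Q
        dv=(Q0.inv()*T).as_rotvec()
        for k in range(1,n+1):
            pt=p0+(np.array(w[:3])-p0)*k/n; Qt=Q0*R.from_rotvec(dv*k/n)
            rv=((Q.inv()*Qt).as_rotvec()/(2*np.pi)).round(dec+1); sh=(Q.inv().apply(pt-p)/.12).round(dec)
            assert np.linalg.norm(sh)<.347 and np.linalg.norm(rv)<.0199,(sh,rv)
            p=p+Q.apply(sh*.12); Q=Q*R.from_rotvec(rv*2*np.pi)
            rows.append([(rv+0.).tolist(),(sh+0.).tolist(),g])
    while len(rows)%8: rows.append([[0,0,0],[0,0,0],rows[-1][2]])
    for i in range(0,len(rows),8): print(str(rows[i:i+8]).replace(" ",""))
def stickw(front,tail,y): # point at stick y(mm)
    front,tail=np.array(front),np.array(tail); u=(front-tail)/np.linalg.norm(front-tail); return (front+tail)/2+u*y/1000
E
python3 - <<'E'
from h import *
plan([(.50,.25,.25,.55,11),(.4418,-.2404,.17,-.097,13)],grip=.6)
E
```

```text
[[[0.0,0.0,0.0085],[-0.265,-0.143,-0.015],0.6],[[0.0,0.0,0.0086],[-0.272,-0.129,-0.014],0.6],[[-0.0001,0.0,0.0085],[-0.279,-0.113,-0.015],0.6],[[0.0,0.0,0.0086],[-0.285,-0.099,-0.014],0.6],[[0.0,0.0,0.0085],[-0.289,-0.083,-0.015],0.6],[[0.0,0.0,0.0085],[-0.294,-0.068,-0.015],0.6],[[0.0,0.0,0.0086],[-0.297,-0.051,-0.014],0.6],[[-0.0001,0.0001,0.0085],[-0.299,-0.036,-0.015],0.6]]
[[[0.0,0.0,0.0085],[-0.3,-0.02,-0.015],0.6],[[0.0,0.0,0.0086],[-0.301,-0.003,-0.014],0.6],[[0.0,0.0,0.0085],[-0.301,0.012,-0.015],0.6],[[0.0,0.0,0.0079],[-0.249,-0.196,0.051],0.6],[[0.0,0.0,0.0079],[-0.257,-0.184,0.052],0.6],[[0.0,0.0,0.008],[-0.267,-0.17,0.051],0.6],[[0.0,0.0,0.0079],[-0.275,-0.157,0.051],0.6],[[0.0,0.0,0.0079],[-0.283,-0.143,0.051],0.6]]
[[[0.0,0.0,0.0079],[-0.289,-0.129,0.052],0.6],[[0.0,0.0,0.008],[-0.295,-0.114,0.051],0.6],[[0.0,0.0,0.0079],[-0.3,-0.1,0.051],0.6],[[0.0,0.0,0.0079],[-0.306,-0.084,0.051],0.6],[[0.0,0.0,0.0079],[-0.309,-0.069,0.052],0.6],[[0.0,0.0,0.0079],[-0.312,-0.054,0.051],0.6],[[0.0,0.0,0.008],[-0.314,-0.038,0.051],0.6],[[0.0,0.0,0.0079],[-0.316,-0.022,0.051],0.6]]
```

Emit:
move_arm(
  deltas=[
    [[0, 0, 0.0085], [-0.265, -0.143, -0.015], 0.6],
    [[0, 0, 0.0086], [-0.27, -0.13, -0.015], 0.6],
    [[0, 0, 0.0085], [-0.28, -0.115, -0.015], 0.6],
    [[0, 0, 0.0086], [-0.285, -0.1, -0.015], 0.6],
    [[0, 0, 0.0085], [-0.29, -0.083, -0.015], 0.6],
    [[0, 0, 0.0085], [-0.294, -0.068, -0.015], 0.6],
    [[0, 0, 0.0086], [-0.297, -0.05, -0.015], 0.6],
    [[0, 0, 0.0085], [-0.3, -0.036, -0.015], 0.6],
  ],
)

```text
time: 0.82
tool_pos: [0.4355, 0.3348, 0.2457]
tcp_rot: [0.418, 0.908, -0.0, -0.0]
contact_force: [1.4, 0.7, 0.5]
grip_width: 0.6
gripper_force: 0.0
```

Emit:
move_arm(
  deltas=[
    [[0, 0, 0.0085], [-0.3, -0.02, -0.015], 0.6],
    [[0, 0, 0.0086], [-0.301, -0.003, -0.014], 0.6],
    [[0, 0, 0.0085], [-0.301, 0.012, -0.015], 0.6],
    [[0, 0, 0.0079], [-0.249, -0.196, 0.051], 0.6],
    [[0, 0, 0.0079], [-0.257, -0.184, 0.052], 0.6],
    [[0, 0, 0.008], [-0.267, -0.17, 0.051], 0.6],
    [[0, 0, 0.0079], [-0.275, -0.157, 0.051], 0.6],
    [[0, 0, 0.0079], [-0.283, -0.143, 0.051], 0.6],
  ],
)

```text
time: 1.48
tool_pos: [0.4769, 0.0594, 0.2198]
tcp_rot: [0.594, 0.804, -0.0, -0.0]
contact_force: [-0.2, -0.2, 0.5]
grip_width: 0.601
gripper_force: 0.0
```

Emit:
move_arm(
  deltas=[
    [[0, 0, 0.0079], [-0.289, -0.129, 0.052], 0.6],
    [[0, 0, 0.008], [-0.295, -0.114, 0.051], 0.6],
    [[0, 0, 0.0079], [-0.3, -0.1, 0.051], 0.6],
    [[0, 0, 0.0079], [-0.306, -0.084, 0.051], 0.6],
    [[0, 0, 0.0079], [-0.309, -0.069, 0.052], 0.6],
    [[0, 0, 0.0079], [-0.312, -0.054, 0.051], 0.6],
    [[0, 0, 0.008], [-0.314, -0.038, 0.051], 0.6],
    [[0, 0, 0.0079], [-0.316, -0.022, 0.051], 0.6],
  ],
)

```text
time: 2.15
tool_pos: [0.4412, -0.2422, 0.1709]
tcp_rot: [0.741, 0.671, 0.0, 0.0]
contact_force: [1.4, -0.3, -0.1]
grip_width: 0.603
gripper_force: 0.0
```

```bash
cat >> h.py <<'E'
def cap(name,fn):
    from rig import monitor,optics
    import pickle
    s=monitor.get_state(); c=dict(optics.capture(name))
    if name=="wrist":
        T=np.eye(4); T[:3,:3]=R.from_quat(s["tcp_rot"]).as_matrix(); T[:3,3]=s["tool_pos"]; c["T"]=T@c["hand_eye"]; c["fish"]=1
    pickle.dump(c,open(f"{fn}.pkl","wb")); cv2.imwrite(f"pics/{fn}.png",c["pixels"]); return s,c
def wproj(c,P):
    T=np.linalg.inv(c["T"]); p=np.atleast_2d(P)@T[:3,:3].T+T[:3,3]
    rr=np.linalg.norm(p[:,:2],axis=1,keepdims=True); return p[:,:2]/rr*np.arctan2(rr,p[:,2:])*foc(c)+[c["cx"],c["cy"]]
def wunproj(c,uv,z):
    d=(np.atleast_2d(uv)-[c["cx"],c["cy"]])/foc(c); th=np.linalg.norm(d,axis=1,keepdims=True)
    r=np.c_[d/th*np.sin(th),np.cos(th)]@c["T"][:3,:3].T; o=c["T"][:3,3]; return o+r*((z-o[2])/r[:,2])[:,None]
E
python3 - <<'E'
from h import *
s,c=cap("wrist","w1"); print(s["time"],s["tool_pos"],R.from_quat(s["tcp_rot"]).as_matrix().round(3),s["qpos"].round(2),s["grip_width"])
print(wproj(c,[[.4582,-.0716,.031],[.4389,-.2702,.031],[.4468,-.1966,.031]]).round(1))
E
```

```text
2.15 [ 0.44124192 -0.24216012  0.17088045] [[ 0.099  0.995  0.   ]
 [ 0.995 -0.099  0.   ]
 [ 0.     0.    -1.   ]] [-0.22  0.19  0.75  1.81 -0.14  1.19  0.47] 0.6034804589926839
[[281.1   1.1]
 [281.5 221.3]
 [282.3 142.3]]
```

View pics/w1.png

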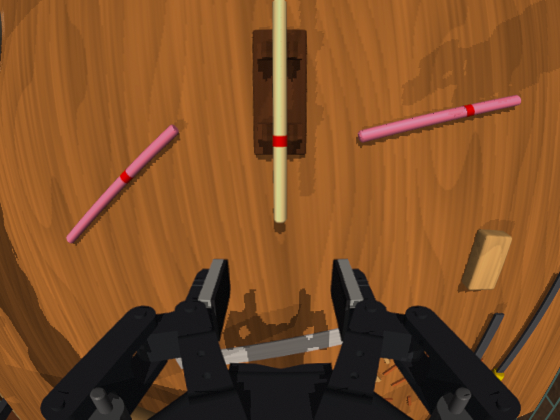

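The wrist view matches my model: tail at (280,221) against a predicted (281,221), band at (280,141), and the jaws centred on x≈281. Next I descend and grip 70 mm behind the middle.

Emit:
move_arm(
  deltas=[
    [[0, 0, 0], [0, 0, 0.25], 0.6],
    [[0, 0, 0], [0, 0, 0.25], 0.6],
    [[0, 0, 0], [0, 0, 0.25], 0.5],
    [[0, 0, 0], [0, 0, 0.25], 0.5],
    [[0, 0, 0], [0, 0, 0.2], 0.5],
    [[0, 0, 0], [0, 0, 0.125], 0.5],
    [[0, 0, 0], [0, 0, 0], 0.5],
    [[0, 0, 0], [0, 0, 0], 0.0],
  ],
)

```text
time: 2.87
tool_pos: [0.4412, -0.2405, 0.0117]
tcp_rot: [0.741, 0.672, -0.001, -0.001]
contact_force: [-0.2, -0.7, -0.0]
grip_width: 0.372
gripper_force: 0.0
```

Emit:
move_arm(
  deltas=[
    [[0, 0, 0], [0, 0, 0], 0],
    [[0, 0, 0], [0, 0, 0], 0],
    [[0, 0, 0], [0, 0, 0], 0],
    [[0, 0, 0], [0, 0, 0], 0],
    [[0, 0, 0], [0, 0, 0], 0],
    [[0, 0, 0], [0, 0, 0], 0],
    [[0, 0, 0], [0, 0, 0], 0],
    [[0, 0, 0], [0, 0, 0], 0],
  ],
)

```text
time: 3.53
tool_pos: [0.4419, -0.2407, 0.0122]
tcp_rot: [0.741, 0.672, -0.0, 0.0]
contact_force: [-1.8, -0.9, 4.8]
grip_width: 0.12
gripper_force: 58.5
```

```bash
python3 - <<'E'
from h import *
from rig import monitor
s=monitor.get_state(); print(s["time"],s["tool_pos"],s["contact_force"],s["grip_width"],s["gripper_force"])
plan([(.4415,-.2422,.09,-.097,4),(.672,-.200,.10,.2005,9)],grip=0)
E
```

```text
3.5333 [ 0.44187757 -0.240737    0.01222523] [-1.77800854 -0.86704346  4.8253506 ] 0.11988650675590737 58.48401367664337
[[[0.0,0.0,0.0],[-0.003,0.0,-0.162],0],[[0.0,0.0,0.0],[-0.003,-0.001,-0.162],0],[[0.0,0.0,0.0],[-0.003,0.0,-0.162],0],[[0.0,0.0,0.0],[-0.004,-0.001,-0.162],0],[[0.0,0.0,-0.0053],[0.06,0.209,-0.009],0],[[0.0,0.0,-0.0052],[0.052,0.21,-0.01],0],[[0.0,0.0,-0.0053],[0.046,0.212,-0.009],0],[[0.0,0.0,-0.0053],[0.039,0.214,-0.009],0]]
[[[0.0,0.0,-0.0052],[0.031,0.214,-0.009],0],[[0.0,0.0,-0.0053],[0.025,0.216,-0.01],0],[[0.0,0.0,-0.0053],[0.017,0.216,-0.009],0],[[0.0,0.0,-0.0052],[0.01,0.217,-0.009],0],[[0.0,0.0,-0.0053],[0.003,0.217,-0.009],0],[[0,0,0],[0,0,0],0],[[0,0,0],[0,0,0],0],[[0,0,0],[0,0,0],0]]
```

Emit:
move_arm(
  deltas=[
    [[0, 0, 0], [0, 0, -0.16], 0],
    [[0, 0, 0], [0, 0, -0.16], 0],
    [[0, 0, 0], [0, 0, -0.16], 0],
    [[0, 0, 0], [-0.013, -0.002, -0.168], 0],
    [[0, 0, -0.0053], [0.06, 0.209, -0.009], 0],
    [[0, 0, -0.0052], [0.052, 0.21, -0.01], 0],
    [[0, 0, -0.0053], [0.046, 0.212, -0.009], 0],
    [[0, 0, -0.0053], [0.039, 0.214, -0.009], 0],
  ],
)

```text
time: 4.2
tool_pos: [0.5451, -0.2223, 0.094]
tcp_rot: [0.694, 0.72, 0.0, -0.0]
contact_force: [0.3, -0.5, -0.1]
grip_width: 0.116
gripper_force: 58.5
```

Emit:
move_arm(
  deltas=[
    [[0, 0, -0.0052], [0.031, 0.214, -0.009], 0],
    [[0, 0, -0.0053], [0.025, 0.216, -0.01], 0],
    [[0, 0, -0.0053], [0.017, 0.216, -0.009], 0],
    [[0, 0, -0.0052], [0.01, 0.217, -0.009], 0],
    [[0, 0, -0.0053], [0.003, 0.217, -0.009], 0],
    [[0, 0, 0], [0, 0, 0], 0],
    [[0, 0, 0], [0, 0, 0], 0],
    [[0, 0, 0], [0, 0, 0], 0],
  ],
)

```text
time: 4.87
tool_pos: [0.6713, -0.2, 0.0988]
tcp_rot: [0.633, 0.774, -0.001, -0.001]
contact_force: [-0.0, -0.8, -0.3]
grip_width: 0.116
gripper_force: 58.6
```

```bash
python3 - <<'E'
from h import *
s,c=cap("wrist","w2"); print(s["time"],s["tool_pos"],R.from_quat(s["tcp_rot"]).as_matrix().round(3),s["qpos"].round(2),s["contact_force"])
g=[0.61467531,0.08192245,0.20049705]
s2,c2=cap("scene","s2"); 
M=R.from_quat(s["tcp_rot"]).as_matrix(); gp=s["tool_pos"]+M@[0,0,-.019]
F=gp+.170*M[:,0]; B=gp+.045*M[:,0]; Tl=gp-.03*M[:,0]
print("front,band,tail pred",F.round(4),B.round(4))
L=gun2w(g,[(0,-84,60),(0,116,60)])
for n,f,cc in(("w",wproj,c),("s",proj,c2)): print(n,f(cc,[F,B,Tl]).round(1).tolist(),f(cc,L).round(1).tolist())
a=c["pixels"]; b=cv2.resize(c2["pixels"][140:300,180:380],None,fx=2.6,fy=2.6,interpolation=cv2.INTER_CUBIC)
cv2.imwrite("pics/s2c.png",b)
E
```

```text
4.8667 [ 0.67125296 -0.20003642  0.09881225] [[-0.199  0.98  -0.002]
 [ 0.98   0.199 -0.   ]
 [ 0.    -0.002 -1.   ]] [-0.1   0.69  0.57  1.32 -0.37  1.24  0.68] [-0.00202104 -0.78992131 -0.27216103]
front,band,tail pred [ 0.6375 -0.0334  0.1179] [ 0.6623 -0.1559  0.1178]
w [[281.4, -97.2], [281.3, 200.4], [281.1, 341.4]] [[282.3, -90.0], [281.6, -244.8]]
s [[225.0, 201.9], [185.0, 172.3], [163.2, 156.2]] [[238.2, 229.9], [312.8, 287.0]]
```

View pics/w2.png

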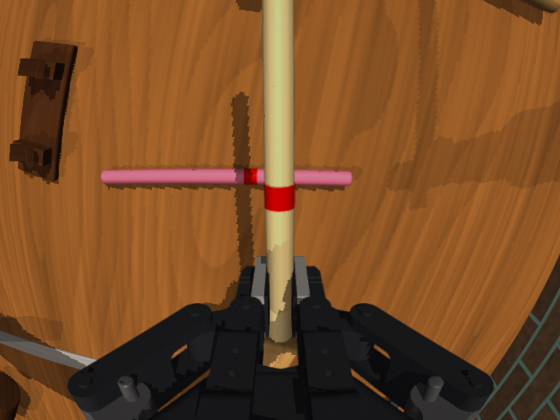

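View pics/s2c.png

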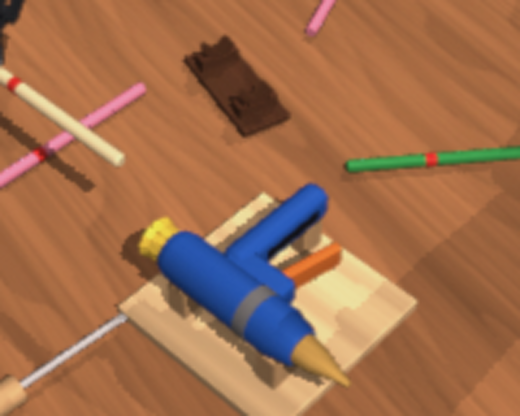

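The stick is held straight: band at (280,198) against a predicted (281,200), and its front end in the scene at about (227,201). Next I lower it to ring height about 17 mm short of the mouth and compare the axes.

```bash
python3 - <<'E'
from h import *
plan([(.6686,-.1837,.041,.2005,6)],grip=0)
E
```

```text
[[[0.0,0.0,0.0],[0.024,0.002,0.081],0],[[-0.0001,0.0,-0.0001],[0.023,0.001,0.082],0],[[0.0,0.0,0.0],[0.024,0.001,0.081],0],[[0.0,0.0,0.0],[0.023,0.002,0.081],0],[[0.0,0.0,-0.0001],[0.024,0.001,0.082],0],[[-0.0001,0.0,0.0],[0.023,0.002,0.081],0],[[0,0,0],[0,0,0],0],[[0,0,0],[0,0,0],0]]
```

Emit:
move_arm(
  deltas=[
    [[0, 0, 0], [0, 0.002, 0.1], 0],
    [[0, 0, 0], [0, 0.002, 0.1], 0],
    [[0, 0, 0], [0.02, 0.002, 0.1], 0],
    [[0, 0, 0], [0.04, 0.002, 0.1], 0],
    [[0, 0, 0], [0.04, 0.001, 0.06], 0],
    [[0, 0, 0], [0.04, 0, 0.028], 0],
    [[0, 0, 0], [0, 0, 0], 0],
    [[0, 0, 0], [0, 0, 0], 0],
  ],
)

```text
time: 5.63
tool_pos: [0.6699, -0.1824, 0.0412]
tcp_rot: [0.632, 0.775, 0.0, -0.0]
contact_force: [-0.6, -0.7, -0.4]
grip_width: 0.116
gripper_force: 58.6
```

```bash
cat > m2.py <<'E'
from h import *
s,ct=cap("top","t3"); s,cs=cap("scene","s3"); print(s["time"],s["tool_pos"],R.from_quat(s["tcp_rot"]).as_matrix().round(4).tolist(),s["contact_force"])
M=R.from_quat(s["tcp_rot"]).as_matrix(); gp=s["tool_pos"]+M@[0,0,-.019]
g=[0.61467531,0.08192245,0.20049705]
for n,c in(("top",ct),("scene",cs)):
    h=cv2.cvtColor(c["pixels"],cv2.COLOR_BGR2HSV).astype(int); H,S,V=h[...,0],h[...,1],h[...,2]
    q=proj(c,np.r_[[gp+M[:,0]*t for t in(.075,.165)],gun2w(g,[(0,-84,60),(0,50,60)])])
    def line(mask,a,b,w,name):
        d=(b-a)/np.linalg.norm(b-a); yy,xx=np.nonzero(mask); P=np.c_[xx,yy]-a
        al=P@d; ac=P@[-d[1],d[0]]; k=(al>-4)&(al<np.linalg.norm(b-a)+6)&(abs(ac)<w); 
        A=np.polyfit(al[k],ac[k],1); L=np.linalg.norm(b-a)
        print(n,name,"n",k.sum(),"offset px vs model start/end",A[1].round(2),(A[1]+A[0]*L).round(2),"along",np.percentile(al[k],[1,99]).round(1),"L",L.round(1)); 
    print(q.round(1).tolist())
    line((S<140)&(V>110)&(H>15)&(H<40),q[0],q[1],7,"stick")
    line((H>100)&(H<130)&(S>120),q[2],q[3],13,"barrel")
    line((H>20)&(H<35)&(S>150)&(V>120),q[2],q[2]+(q[3]-q[2])*.1,11,"ring")
E
python3 m2.py; python3 - <<'E'
import cv2,numpy as np
a=cv2.imread('pics/t3.png')[130:250,190:390];b=cv2.imread('pics/s3.png')[140:300,150:350]
f=lambda i:cv2.resize(i,(400*2//2,int(400*i.shape[0]/i.shape[1])),interpolation=cv2.INTER_CUBIC)
A=cv2.resize(a,None,fx=4,fy=4,interpolation=cv2.INTER_CUBIC)[:300];B=cv2.resize(b[40:115,:],None,fx=4,fy=4,interpolation=cv2.INTER_CUBIC)
cv2.imwrite('pics/m3.png',np.vstack([A,B]))
E
```

```text
5.6833 [ 0.67014966 -0.18310633  0.04183835] [[-0.1999, 0.9798, 0.0009], [0.9798, 0.1999, -0.0004], [-0.0006, 0.0008, -1.0]] [ 0.0574254   0.22421948 -0.17753459]
[[321.4, 145.9], [285.1, 152.5], [276.5, 154.7], [222.2, 164.4]]
top stick n 277 offset px vs model start/end -1.18 -0.35 along [-3.8 38.6] L 36.9
top barrel n 880 offset px vs model start/end -0.93 -1.79 along [ 9.8 60.4] L 55.2
top ring n 91 offset px vs model start/end 0.54 0.34 along [0.8 8. ] L 5.5
[[201.8, 202.6], [230.4, 224.5], [238.2, 229.9], [286.5, 266.8]]
scene stick n 228 offset px vs model start/end -0.31 -0.67 along [-3.4 38.9] L 35.9
scene barrel n 1131 offset px vs model start/end -0.6 -1.31 along [ 7.7 66.2] L 60.8
scene ring n 124 offset px vs model start/end -0.43 -0.05 along [-2.8  5.9] L 6.1
```

View pics/m3.png

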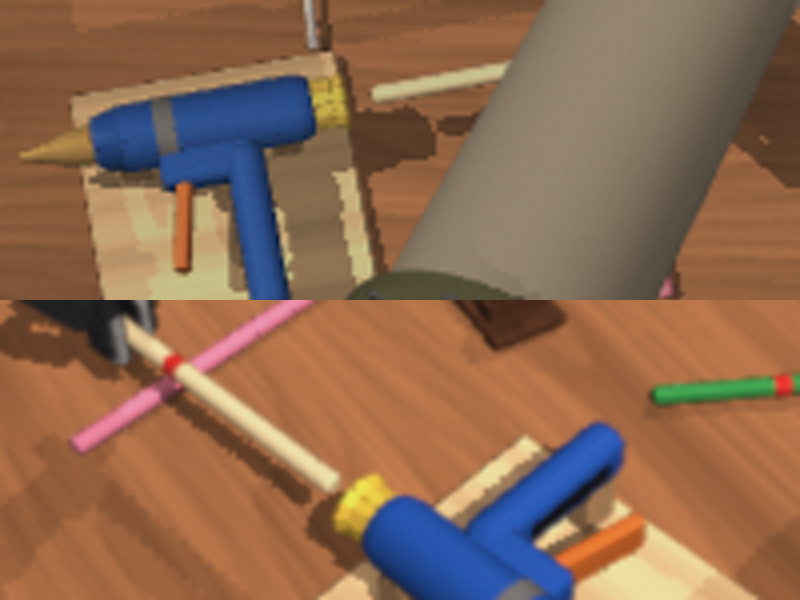

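The stick and ring axes agree within about 0.3 px in both views (top stick end near (284,153), ring near (274,155)). That is under about 1 mm, so I start inserting gently.

Emit:
move_arm(
  deltas=[
    [[0, 0, 0], [0.03, -0.002, 0.004], 0],
    [[0, 0, 0], [0.03, -0.002, 0], 0],
    [[0, 0, 0], [0.03, 0, 0], 0],
    [[0, 0, 0], [0.03, 0, 0], 0],
    [[0, 0, 0], [0.03, 0, 0], 0],
    [[0, 0, 0], [0.03, 0, 0], 0],
    [[0, 0, 0], [0.03, 0, 0], 0],
    [[0, 0, 0], [0.03, 0, 0], 0],
  ],
)

```text
time: 6.4
tool_pos: [0.6634, -0.1546, 0.0407]
tcp_rot: [0.633, 0.774, -0.0, -0.0]
contact_force: [1.2, 0.2, -0.9]
grip_width: 0.116
gripper_force: 58.6
```

```bash
cat > st.py <<'E'
from h import *
from rig import monitor
s=monitor.get_state(); M=R.from_quat(s["tcp_rot"]).as_matrix(); g=[0.61467531,0.08192245,0.20049705]
c,sn=np.cos(g[2]),np.sin(g[2]); d=s["tool_pos"]-[g[0],g[1],0]
print("t",s["time"],"gun-frame mm",(1000*np.array([c*d[0]+sn*d[1],-sn*d[0]+c*d[1],d[2]])).round(1),"yaw",np.arctan2(M[1,1],M[0,1]).round(4),"zax",M[:,2].round(4),"F",s["contact_force"].round(1),"Mo",s["moment"].round(2),"w",s["grip_width"].round(3),s["gripper_force"].round(1))
E
python3 st.py
```

```text
Traceback (most recent call last):
  File "st.py", line 5, in <module>
    print("t",s["time"],"gun-frame mm",(1000*np.array([c*d[0]+sn*d[1],-sn*d[0]+c*d[1],d[2]])).round(1),"yaw",np.arctan2(M[1,1],M[0,1]).round(4),"zax",M[:,2].round(4),"F",s["contact_force"].round(1),"Mo",s["moment"].round(2),"w",s["grip_width"].round(3),s["gripper_force"].round(1))
                                                                                                                                                                                                                                    ^^^^^^^^^^^^^^^^^^^^^
AttributeError: 'float' object has no attribute 'round'
```

Emit:
move_arm(
  deltas=[
    [[0, 0, 0], [0.06, 0, 0], 0],
    [[0, 0, 0], [0.06, 0, 0], 0],
    [[0, 0, 0], [0.06, 0, 0], 0],
    [[0, 0, 0], [0.06, 0, 0], 0],
    [[0, 0, 0], [0.06, 0, 0], 0],
    [[0, 0, 0], [0.06, 0, 0], 0],
    [[0, 0, 0], [0.06, 0, 0], 0],
    [[0, 0, 0], [0.06, 0, 0], 0],
  ],
)

```text
time: 7.07
tool_pos: [0.6518, -0.0978, 0.0407]
tcp_rot: [0.633, 0.774, 0.0, -0.0]
contact_force: [0.2, 0.1, -0.6]
grip_width: 0.114
gripper_force: 58.6
```

```bash
sed -i 's/s\["grip_width"\].round(3),s\["gripper_force"\].round(1)/round(s["grip_width"],3),round(s["gripper_force"],1)/' st.py; python3 st.py
```

```text
t 7.0667 gun-frame mm [   0.6 -183.5   40.7] yaw 0.2009 zax [-0.e+00  1.e-04 -1.e+00] F [ 0.2  0.1 -0.6] Mo [-0.04 -0.04  0.  ] w 0.114 58.6
```

Emit:
move_arm(
  deltas=[
    [[0, 0, 0], [0.05, 0, 0], 0],
    [[0, 0, 0], [0.05, 0, 0], 0],
    [[0, 0, 0], [0.05, 0, 0], 0],
    [[0, 0, 0], [0.05, 0, 0], 0],
    [[0, 0, 0], [0.05, 0, 0], 0],
    [[0, 0, 0], [0.05, 0, 0], 0],
    [[0, 0, 0], [0, 0, 0], 0],
    [[0, 0, 0], [0, 0, 0], 0],
  ],
)

```text
time: 7.73
tool_pos: [0.6449, -0.0625, 0.0408]
tcp_rot: [0.632, 0.775, 0.0, -0.0]
contact_force: [0.6, 1.2, 0.8]
grip_width: 0.114
gripper_force: 58.6
```

```bash
python3 st.py; python3 - <<'E'
from h import *
s,c=cap("wrist","w4"); g=[0.61467531,0.08192245,0.20049705]
print(wproj(c,gun2w(g,[(0,-84,60),(0,-84,75)])).round(1))
M=R.from_quat(s["tcp_rot"]).as_matrix(); gp=s["tool_pos"]+M@[0,0,-.025]
print(wproj(c,[gp+M[:,0]*t for t in(.04,.05)]).round(1))
cv2.imwrite("pics/w4c.png",cv2.resize(c["pixels"][60:280,180:380],None,fx=2.7,fy=2.7,interpolation=cv2.INTER_CUBIC))
E
```

```text
t 7.7333 gun-frame mm [   0.8 -147.6   40.8] yaw 0.2017 zax [ 0.e+00  4.e-04 -1.e+00] F [0.6 1.2 0.8] Mo [ 0.35  0.01 -0.06] w 0.114 58.6
[[279.4 154.7]
 [279.3 162.4]]
[[281.4 217.4]
 [281.4 192.8]]
```

View pics/w4c.png

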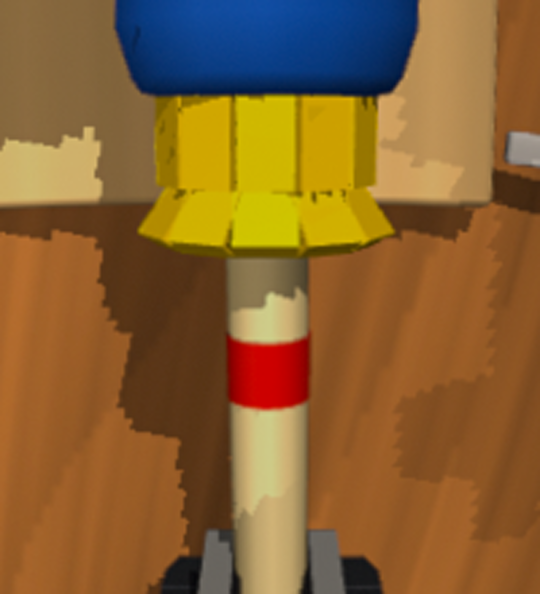

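The wrist crop shows the stick in the ring, with the lip at about (279,153) px and the band front edge at about (279,187) px. I compute the gap from these.

```bash
python3 - <<'E'
from h import *
import pickle
c=pickle.load(open("w4.pkl","rb"))
px=lambda x,y:[(x/2.7)+180-.3,(y/2.7)+60-.3]
g=np.array([0.61467531,0.08192245]);u=np.array([-np.sin(.2005),np.cos(.2005)])
for n,q,z in(("lip z75",px(266,254),.075),("lip z71",px(266,254),.071),("band front",px(266,340),.066),("band rear",px(268,408),.066)):
    P=wunproj(c,[q],z)[0]; print(n,(P[:2]-g)@u*1000)
# lateral rim ends: ring width check
for z in(.06,):
    a=wunproj(c,[px(138,236),px(395,236)],z); print(np.linalg.norm(a[0]-a[1]),(a[:,:2]-g)@u)
E
```

```text
lip z75 -81.0112330975602
lip z71 -81.71509885224756
band front -94.72355331762081
band rear -104.78210818985917
0.0366782645722718 [-0.08089595 -0.08086946]
```

The gap is about 13 mm, and the band measures 10.06 mm, so the scale is right. I advance 8.5 mm and let go.

Emit:
move_arm(
  deltas=[
    [[0, 0, 0], [0.02, 0, 0], 0],
    [[0, 0, 0], [0.02, 0, 0], 0],
    [[0, 0, 0], [0.02, 0, 0], 0],
    [[0, 0, 0], [0.01, 0, 0], 0],
    [[0, 0, 0], [0, 0, 0], 0],
    [[0, 0, 0], [0, 0, 0], 0.3],
    [[0, 0, 0], [0, 0, 0], 0.4],
    [[0, 0, 0], [0, 0, 0], 0.5],
  ],
)

```text
time: 8.45
tool_pos: [0.6431, -0.0553, 0.0407]
tcp_rot: [0.633, 0.774, -0.0, 0.0]
contact_force: [-0.1, 0.3, 0.4]
grip_width: 0.498
gripper_force: 0.0
```

Emit:
move_arm(
  deltas=[
    [[0, 0, 0], [0, 0, 0], 0.5],
    [[0, 0, 0], [0, 0, 0], 0.5],
    [[0, 0, 0], [0, 0, -0.1], 0.5],
    [[0, 0, 0], [0, 0, -0.15], 0.5],
    [[0, 0, 0], [0, 0, -0.2], 0.5],
    [[0, 0, 0], [0, 0, -0.2], 0.6],
    [[0, 0, 0], [0, 0, -0.2], 1],
    [[0, 0, 0], [0, 0, 0], 1],
  ],
)

```text
time: 9.12
tool_pos: [0.6459, -0.056, 0.1495]
tcp_rot: [0.633, 0.774, 0.003, 0.004]
contact_force: [1.1, -0.4, 0.7]
grip_width: 0.858
gripper_force: 0.0
```

```bash
python3 st.py; cat > band.py <<'E'
import sys
from h import *
s,c=cap("wrist",sys.argv[1]); g=np.array([0.61467531,0.08192245]);u=np.array([-np.sin(.2005),np.cos(.2005)]); v=np.array([u[1],-u[0]])
h=cv2.cvtColor(c["pixels"],cv2.COLOR_BGR2HSV)
red=((h[...,0]<6)|(h[...,0]>174))&(h[...,1]>200)&(h[...,2]>90); yel=(h[...,0]>22)&(h[...,0]<33)&(h[...,1]>170)
for n,m,z in(("red",red,.064),("yellow",yel,.073)):
    y,x=np.nonzero(m)
    if len(x)==0: print(n,"none"); continue
    P=wunproj(c,np.c_[x,y],z)[:,:2]-g; a,l=P@u*1000,P@v*1000; k=(abs(l)<(8 if n=="red" else 4))&(a>-140)&(a<-50)
    print(n,k.sum(),"along",np.percentile(a[k],[1,99]).round(1) if k.sum() else "","lat",l[k].mean().round(1) if k.sum() else "")
E
python3 band.py w5; python3 - <<'E'
from h import *
g=[0.61467531,0.08192245,0.20049705]
a=gun2w(g,[(-63,-4,41)])[0]; print(a); b=a.copy()
plan([(.60,.0,.16,1.0,8),(a[0],a[1],.14,.2005+np.pi/2,9)],grip=1)
E
```

```text
t 9.1167 gun-frame mm [   3.2 -141.4  149.5] yaw 0.2003 zax [ 8.8e-03 -4.0e-04 -1.0e+00] F [ 1.1 -0.4  0.7] Mo [-0.05 -0.04 -0.02] w 0.858 0.0
red 206 along [-97.  -88.3] lat -0.7
yellow 367 along [-81.5 -61.2] lat 0.2
[0.55373397 0.06545572 0.041     ]
[[[0.0001,0.0001,-0.0159],[0.066,-0.034,-0.014],1],[[0.0001,0.0001,-0.0159],[0.07,-0.028,-0.014],1],[[0.0001,0.0,-0.0159],[0.071,-0.021,-0.013],1],[[0.0001,0.0001,-0.0159],[0.074,-0.013,-0.014],1],[[0.0001,0.0001,-0.0159],[0.074,-0.006,-0.014],1],[[0.0001,0.0001,-0.016],[0.075,0.002,-0.014],1],[[0.0001,0.0,-0.0159],[0.074,0.009,-0.013],1],[[0.0001,0.0001,-0.0159],[0.073,0.016,-0.014],1]]
[[[0.0,0.0,-0.0136],[0.069,0.028,0.019],1],[[0.0,0.0,-0.0137],[0.066,0.033,0.018],1],[[0.0,0.0,-0.0136],[0.063,0.04,0.019],1],[[0.0,0.0,-0.0136],[0.059,0.044,0.018],1],[[0.0,0.0,-0.0137],[0.056,0.05,0.019],1],[[0.0,0.0,-0.0136],[0.051,0.053,0.018],1],[[0.0,0.0,-0.0137],[0.046,0.058,0.019],1],[[0.0,0.0,-0.0136],[0.041,0.062,0.018],1]]
[[[0.0,0.0,-0.0136],[0.035,0.065,0.019],1],[[0,0,0],[0,0,0],1],[[0,0,0],[0,0,0],1],[[0,0,0],[0,0,0],1],[[0,0,0],[0,0,0],1],[[0,0,0],[0,0,0],1],[[0,0,0],[0,0,0],1],[[0,0,0],[0,0,0],1]]
```

The stick stayed in, with the band about 6 mm short of the lip. I turn and move over the trigger.

Emit:
move_arm(
  deltas=[
    [[0, 0, -0.0159], [0.066, -0.034, -0.014], 1],
    [[0, 0, -0.0159], [0.07, -0.028, -0.014], 1],
    [[0, 0, -0.0159], [0.071, -0.021, -0.014], 1],
    [[0, 0, -0.0159], [0.074, -0.013, -0.014], 1],
    [[0, 0, -0.0159], [0.074, -0.006, -0.014], 1],
    [[0, 0, -0.016], [0.075, 0.002, -0.014], 1],
    [[0, 0, -0.0159], [0.074, 0.009, -0.014], 1],
    [[0, 0, -0.0159], [0.073, 0.016, -0.014], 1],
  ],
)

```text
time: 9.83
tool_pos: [0.5973, 0.0009, 0.1558]
tcp_rot: [0.279, 0.96, -0.0, -0.001]
contact_force: [-0.9, -0.2, 0.7]
grip_width: 0.997
gripper_force: 0.0
```

Emit:
move_arm(
  deltas=[
    [[0, 0, -0.0136], [0.069, 0.028, 0.019], 1],
    [[0, 0, -0.0137], [0.066, 0.033, 0.018], 1],
    [[0, 0, -0.0136], [0.063, 0.04, 0.019], 1],
    [[0, 0, -0.0136], [0.059, 0.044, 0.018], 1],
    [[0, 0, -0.0137], [0.056, 0.05, 0.019], 1],
    [[0, 0, -0.0136], [0.051, 0.053, 0.018], 1],
    [[0, 0, -0.0137], [0.046, 0.058, 0.019], 1],
    [[0, 0, -0.0136], [0.041, 0.062, 0.018], 1],
  ],
)

```text
time: 10.5
tool_pos: [0.5562, 0.0589, 0.1379]
tcp_rot: [-0.06, 0.998, -0.0, -0.001]
contact_force: [0.2, -0.6, -0.1]
grip_width: 1.0
gripper_force: 0.0
```

Emit:
move_arm(
  deltas=[
    [[0, 0, -0.0136], [0.035, 0.065, 0.019], 1],
    [[0, 0, 0], [0, 0, 0], 1],
    [[0, 0, 0], [0, 0, 0], 1],
    [[0, 0, 0], [0, 0, 0], 1],
    [[0, 0, 0], [0, 0, 0], 1],
    [[0, 0, 0], [0, 0, 0], 1],
    [[0, 0, 0], [0, 0, 0], 1],
    [[0, 0, 0], [0, 0, 0], 1],
  ],
)

```text
time: 11.17
tool_pos: [0.552, 0.0657, 0.1361]
tcp_rot: [-0.1, 0.995, -0.0, -0.0]
contact_force: [-0.7, 0.1, 1.0]
grip_width: 0.999
gripper_force: 0.0
```

```bash
python3 st.py; python3 - <<'E'
from h import *
s,c=cap("wrist","w6"); g=[0.61467531,0.08192245,0.20049705]
for n,P in(("grip",[(-110,-30,60),(-110,-6,60),(-63,-30,60),(-63,-6,60)]),("trig",[(-63,31,71),(-63,21,71),(-85,31,71)])): print(n,wproj(c,gun2w(g,P)).round(0).tolist())
a=gun2w(g,[(-63,-4,35)])[0]; plan([(a[0],a[1],.035,.2005+np.pi/2,7)],grip=1)
print(s["qpos"].round(2))
E
```

```text
t 11.1667 gun-frame mm [-64.6  -3.4 136.1] yaw 1.7706 zax [-0.e+00 -1.e-04 -1.e+00] F [-0.7  0.1  1. ] Mo [ 0.01  0.03 -0.01] w 0.999 0.0
grip [[240.0, 156.0], [275.0, 156.0], [242.0, 220.0], [275.0, 220.0]]
trig [[328.0, 226.0], [314.0, 226.0], [330.0, 196.0]]
[[[0.0,0.0,0.0],[-0.002,-0.001,0.12],1],[[0.0,0.0,0.0],[-0.002,-0.001,0.121],1],[[0.0,0.0,0.0],[-0.002,-0.001,0.12],1],[[0.0,0.0,0.0],[-0.002,0.0,0.121],1],[[0.0,0.0,0.0],[-0.002,-0.001,0.12],1],[[0.0,0.0,-0.0001],[-0.002,-0.001,0.12],1],[[0.0,0.0,0.0],[-0.002,-0.001,0.121],1],[[0,0,0],[0,0,0],1]]
[-0.4   0.3   0.27  1.71 -0.09  1.14  1.67]
```

View pics/w6.png

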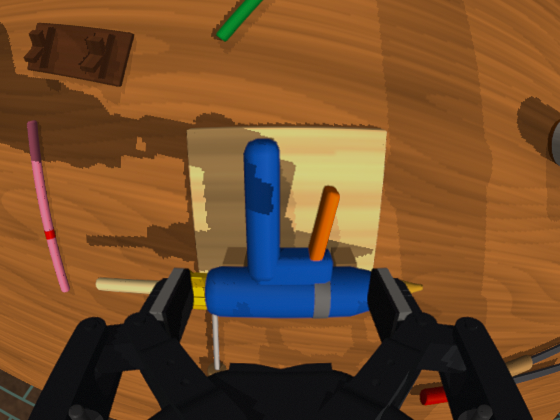

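The grip shows at px x 245–279 (row 156), about 4 px right of prediction. That puts the gun about 2.7 mm further along +y than modelled, which agrees with the lip measured at -81. I shift the centring by that amount and descend.

Emit:
move_arm(
  deltas=[
    [[0, 0, 0], [0, 0.033, 0.1], 1],
    [[0, 0, 0], [0, 0, 0.13], 1],
    [[0, 0, 0], [0, 0, 0.13], 1],
    [[0, 0, 0], [0, 0, 0.13], 1],
    [[0, 0, 0], [0, 0, 0.12], 1],
    [[0, 0, 0], [0, 0, 0.12], 1],
    [[0, 0, 0], [0, 0, 0.11], 1],
    [[0, 0, 0], [0, 0, 0], 1],
  ],
)

```text
time: 11.88
tool_pos: [0.5492, 0.0696, 0.0327]
tcp_rot: [-0.1, 0.995, -0.0, -0.002]
contact_force: [-0.8, 0.1, -1.0]
grip_width: 0.994
gripper_force: 0.0
```

```bash
python3 st.py
```

```text
t 11.8833 gun-frame mm [-66.6   1.   32.7] yaw 1.7714 zax [-0.0044 -0.0011 -1.    ] F [-0.8  0.1 -1. ] Mo [-0.02  0.01  0.02] w 0.994 0.0
```

Emit:
move_arm(
  deltas=[
    [[0, 0, 0], [0, -0.025, 0], 1],
    [[0, 0, 0], [0, -0.025, 0], 0.8],
    [[0, 0, 0], [0, 0, 0], 0.7],
    [[0, 0, 0], [0, 0, 0], 0.6],
    [[0, 0, 0], [0, 0, 0], 0.5],
    [[0, 0, 0], [0, 0, 0], 0.4],
    [[0, 0, 0], [0, 0, 0], 0.4],
    [[0, 0, 0], [0, 0, 0], 0.4],
  ],
)

```text
time: 12.55
tool_pos: [0.5536, 0.0636, 0.0382]
tcp_rot: [-0.1, 0.995, 0.0, 0.002]
contact_force: [-6.4, -1.9, 14.9]
grip_width: 0.513
gripper_force: 59.2
```

```bash
python3 st.py
```

```text
t 12.55 gun-frame mm [-63.5  -5.8  38.2] yaw 1.7721 zax [ 3.2e-03  4.0e-04 -1.0e+00] F [-6.4 -1.9 14.9] Mo [0.17 1.23 0.87] w 0.513 59.2
```

The width is 43.6 mm, so that was a full squeeze. Release and squeeze again.

Emit:
move_arm(
  deltas=[
    [[0, 0, 0], [0, 0, 0], 0.7],
    [[0, 0, 0], [0, 0, 0], 0.9],
    [[0, 0, 0], [0, 0, 0], 1],
    [[0, 0, 0], [0, 0.02, 0], 1],
    [[0, 0, 0], [0, 0, 0], 1],
    [[0, 0, 0], [0, 0, 0], 1],
    [[0, 0, 0], [0, 0, 0], 1],
    [[0, 0, 0], [0, 0, 0], 1],
  ],
)

```text
time: 13.22
tool_pos: [0.5519, 0.066, 0.0354]
tcp_rot: [-0.1, 0.995, -0.0, -0.0]
contact_force: [0.1, -1.2, 0.6]
grip_width: 1.002
gripper_force: 0.0
```

Emit:
move_arm(
  deltas=[
    [[0, 0, 0], [0, -0.02, 0], 1],
    [[0, 0, 0], [0, 0, 0], 0.8],
    [[0, 0, 0], [0, 0, 0], 0.7],
    [[0, 0, 0], [0, 0, 0], 0.6],
    [[0, 0, 0], [0, 0, 0], 0.5],
    [[0, 0, 0], [0, 0, 0], 0.4],
    [[0, 0, 0], [0, 0, 0], 0.4],
    [[0, 0, 0], [0, 0, 0], 0.4],
  ],
)

```text
time: 13.88
tool_pos: [0.5529, 0.0634, 0.0371]
tcp_rot: [-0.101, 0.995, -0.0, 0.001]
contact_force: [-6.2, -2.4, 15.6]
grip_width: 0.515
gripper_force: 59.2
```

Emit:
move_arm(
  deltas=[
    [[0, 0, 0], [0, 0, 0], 0.7],
    [[0, 0, 0], [0, 0, 0], 0.9],
    [[0, 0, 0], [0, 0, 0], 1],
    [[0, 0, 0], [0, 0.03, 0], 1],
    [[0, 0, 0], [0, 0, 0], 1],
    [[0, 0, 0], [0, 0, 0], 1],
    [[0, 0, 0], [0, 0, 0], 1],
    [[0, 0, 0], [0, 0, 0], 1],
  ],
)

```text
time: 14.55
tool_pos: [0.5516, 0.0672, 0.0353]
tcp_rot: [-0.1, 0.995, -0.0, 0.0]
contact_force: [0.9, -0.7, 0.5]
grip_width: 1.003
gripper_force: 0.0
```

```bash
python3 st.py; python3 - <<'E'
from h import *
s,c=cap("scene","s7")
a=cv2.resize(c["pixels"][130:280,140:290],None,fx=4,fy=4,interpolation=cv2.INTER_CUBIC)
cv2.imwrite("pics/s7c.png",a)
E
```

```text
t 14.55 gun-frame mm [-64.7  -1.9  35.3] yaw 1.7711 zax [ 0.e+00 -3.e-04 -1.e+00] F [ 0.9 -0.7  0.5] Mo [-0.03  0.02 -0.04] w 1.003 0.0
```

View pics/s7c.png

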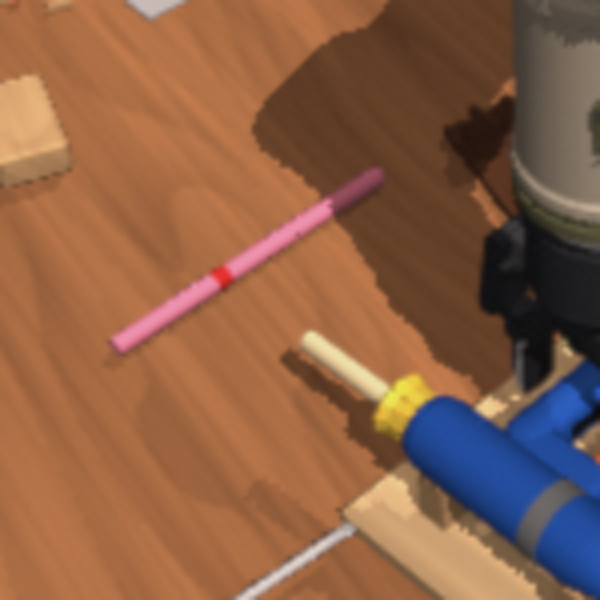

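No red is visible. The tail end is at about crop (305,335) and the ring at about (383,400). I raise the arm and measure the protrusion, which must be well under 70 mm.

Emit:
move_arm(
  deltas=[
    [[0, 0, 0], [0, 0.01, -0.1], 1],
    [[0, 0, 0], [0, 0, -0.2], 1],
    [[0, 0, 0], [0, 0, -0.2], 1],
    [[0, 0, 0], [0, 0, -0.2], 1],
    [[0, 0, 0], [0, 0, -0.2], 1],
    [[0, 0, 0], [0, 0, -0.1], 1],
    [[0, 0, 0], [0, 0, 0], 1],
    [[0, 0, 0], [0, 0, 0], 1],
  ],
)

```text
time: 15.27
tool_pos: [0.5518, 0.0687, 0.1566]
tcp_rot: [-0.1, 0.995, 0.0, 0.001]
contact_force: [0.4, 0.3, -0.5]
grip_width: 1.001
gripper_force: 0.0
```

```bash
python3 st.py; python3 - <<'E'
from h import *
import pickle
s,c=cap("wrist","w8"); w6=pickle.load(open("w6.pkl","rb")); s7=pickle.load(open("s7.pkl","rb")); _,t=cap("top","t8")
g=np.array([0.61467531,0.08192245]);u=np.array([-np.sin(.2005),np.cos(.2005)]); v=np.array([u[1],-u[0]])
def ext(c,un,n):
    h=cv2.cvtColor(c["pixels"],cv2.COLOR_BGR2HSV).astype(int); H,S,V=h[...,0],h[...,1],h[...,2]
    for nm,m in(("cream",(H>18)&(H<40)&(S<140)&(V>60)),("ring",(H>20)&(H<35)&(S>170)&(V>60)),("red",((H<6)|(H>174))&(S>200)&(V>60))):
        y,x=np.nonzero(m); P=un(c,np.c_[x,y],.06)[:,:2]-g; a,l=P@u*1000,P@v*1000; k=(abs(l)<4)&(a>-180)&(a<-55)
        print(n,nm,k.sum(),np.percentile(a[k],[1,99]).round(1) if k.sum() else "")
ext(s7,unproj,"scene"); ext(t,unproj,"top"); ext(c,wunproj,"wrist"); ext(w6,wunproj,"wrist before squeeze")
E
```

```text
t 15.2667 gun-frame mm [-64.2  -0.4 156.6] yaw 1.7713 zax [ 2.1e-03  5.0e-04 -1.0e+00] F [ 0.4  0.3 -0.5] Mo [0.03 0.02 0.  ] w 1.001 0.0
scene cream 82 [-149.7  -86.6]
scene ring 16 [-82.5 -72. ]
scene red 0 
top cream 82 [-147.4  -57.4]
top ring 0 
top red 0 
wrist cream 376 [-149.3  -91.6]
wrist ring 116 [-78.9 -65. ]
wrist red 0 
wrist before squeeze cream 442 [-168.6  -97.8]
wrist before squeeze ring 100 [-75.1 -64.6]
wrist before squeeze red 0
```

The tail is at about -149 mm and the lip at about -82, so the band's rear edge is only 2–3 mm inside. I'll give one more squeeze for margin, with a longer hold.

Emit:
move_arm(
  deltas=[
    [[0, 0, 0], [0, 0, 0.1], 1],
    [[0, 0, 0], [0, 0, 0.2], 1],
    [[0, 0, 0], [0, 0, 0.2], 1],
    [[0, 0, 0], [0, 0, 0.2], 1],
    [[0, 0, 0], [0, 0, 0.2], 1],
    [[0, 0, 0], [0, 0, 0.1], 1],
    [[0, 0, 0], [0, -0.03, 0], 1],
    [[0, 0, 0], [0, -0.01, 0], 1],
  ],
)

```text
time: 16.03
tool_pos: [0.5518, 0.0632, 0.0348]
tcp_rot: [-0.1, 0.995, -0.0, -0.001]
contact_force: [0.4, -0.1, 0.1]
grip_width: 1.002
gripper_force: 0.0
```

Emit:
move_arm(
  deltas=[
    [[0, 0, 0], [0, 0, 0], 0.8],
    [[0, 0, 0], [0, 0, 0], 0.7],
    [[0, 0, 0], [0, 0, 0], 0.6],
    [[0, 0, 0], [0, 0, 0], 0.5],
    [[0, 0, 0], [0, 0, 0], 0.3],
    [[0, 0, 0], [0, 0, 0], 0.3],
    [[0, 0, 0], [0, 0, 0], 0.3],
    [[0, 0, 0], [0, 0, 0], 0.3],
  ],
)

```text
time: 16.7
tool_pos: [0.554, 0.0638, 0.0387]
tcp_rot: [-0.101, 0.995, 0.0, 0.002]
contact_force: [-6.3, -2.9, 15.4]
grip_width: 0.516
gripper_force: 59.5
```

Emit:
move_arm(
  deltas=[
    [[0, 0, 0], [0, 0, 0], 0.3],
    [[0, 0, 0], [0, 0, 0], 0.3],
    [[0, 0, 0], [0, 0, 0], 0.6],
    [[0, 0, 0], [0, 0, 0], 0.8],
    [[0, 0, 0], [0, 0, 0], 1],
    [[0, 0, 0], [0, 0.03, 0], 1],
    [[0, 0, 0], [0, 0, 0], 1],
    [[0, 0, 0], [0, 0, 0], 1],
  ],
)

```text
time: 17.37
tool_pos: [0.5519, 0.0673, 0.0358]
tcp_rot: [-0.1, 0.995, -0.0, 0.0]
contact_force: [-0.4, 0.5, 0.3]
grip_width: 1.001
gripper_force: 0.0
```

Emit:
move_arm(
  deltas=[
    [[0, 0, 0], [0, 0.01, -0.1], 1],
    [[0, 0, 0], [0, 0, -0.2], 1],
    [[0, 0, 0], [0, 0, -0.2], 1],
    [[0, 0, 0], [0, 0, -0.2], 1],
    [[0, 0, 0], [0, 0, -0.2], 1],
    [[0, 0, 0], [0, 0, -0.1], 1],
    [[0, 0, 0], [0, 0, 0], 1],
    [[0, 0, 0], [0, 0, 0], 1],
  ],
)

```text
time: 18.03
tool_pos: [0.5519, 0.0685, 0.1566]
tcp_rot: [-0.1, 0.995, 0.0, 0.001]
contact_force: [0.8, 0.1, -0.4]
grip_width: 1.002
gripper_force: 0.0
```

```bash
python3 st.py; cat > ext.py <<'E'
from h import *
g=np.array([0.61467531,0.08192245]);u=np.array([-np.sin(.2005),np.cos(.2005)]); v=np.array([u[1],-u[0]])
def ext(c,un,n):
    h=cv2.cvtColor(c["pixels"],cv2.COLOR_BGR2HSV).astype(int); H,S,V=h[...,0],h[...,1],h[...,2]
    for nm,m in(("cream",(H>18)&(H<40)&(S<140)&(V>60)),("ring",(H>20)&(H<35)&(S>170)&(V>60)),("red",((H<6)|(H>174))&(S>200)&(V>60))):
        y,x=np.nonzero(m); P=un(c,np.c_[x,y],.06)[:,:2]-g; a,l=P@u*1000,P@v*1000; k=(abs(l)<4)&(a>-180)&(a<-55)
        print(n,nm,k.sum(),np.percentile(a[k],[1,99]).round(1) if k.sum() else "")
ext(cap("scene","s9")[1],unproj,"scene"); ext(cap("wrist","w9")[1],wunproj,"wrist"); ext(cap("top","t9")[1],unproj,"top")
E
python3 ext.py
```

```text
t 18.0333 gun-frame mm [-64.2  -0.7 156.6] yaw 1.771 zax [ 2.1e-03  4.0e-04 -1.0e+00] F [ 0.8  0.1 -0.4] Mo [-0.03  0.05  0.01] w 1.002 0.0
scene cream 64 [-138.3  -83. ]
scene ring 16 [-82.5 -72. ]
scene red 0 
wrist cream 294 [-139.4  -92.5]
wrist ring 123 [-78.7 -65. ]
wrist red 0 
top cream 74 [-137.4  -60.7]
top ring 0 
top red 0
```

The tail is at -138.5 mm in all three views, so the band's rear edge is about 13 mm inside the mouth. The arm is clear, and I hand in.

```bash
python3 -c "
from rig import workorder; print(workorder.close_job())"
```

```text
the job is handed in; nothing more can be done
None
```

The cream stick is loaded, and three full trigger squeezes fed its red band about 13 mm inside the ring; the arm is clear, the jar, screwdriver and blank were never touched, and the job was handed in at about 18 s with no verdict shown.

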